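# Hang up the ear defenders and sign them in

## Task

Take every pair of ear defenders out of the pocketed bin and hang each over the drying rail, one cup on either side of the tube, clear of the posts and let go. When all are hanging, pick the tag reader up off its mat, hold its window squarely in front of the centre of the plate on the tag stand, about 6 to 8 cm away, and keep it steady there for two seconds, then lay it back upright, centred on its mat and along it. Leave the other things on the bench where they are.

Things in the scene. Friction and masses are not known exactly. Their poses are not given: they have to be found in the camera images.
- rail: Drying rail, fixed: a level aluminium tube of rectangular section (20 mm wide, 14 mm high, 360 mm long) on two thin posts near its ends, at y = +-173 mm. Origin on the bench under the tube's middle; y along the tube, z up. The tube's top is 165 mm above the bench; the free length runs from y = -165 to +165 mm
- rail_top (a point): Point on the top face of the rail's tube, at its middle; axes as rail
- bin: White open bin, fixed, 145 x 350 mm, 60 mm high, 5 mm walls and floor, divided by three walls across its length into four pockets in a row along its y (pocket centres at y = -128, -43, 43, 128 mm; each about 135 x 81 mm inside). Origin under its centre
- muff0: Ear defenders (None if absent), 0.22 kg, standing band-up in a bin pocket: a rigid upside-down U with the same look half a turn about z. Two cups 58 mm tall, 50 mm deep (y), 120 mm over their outsides (x), a 60 mm clear gap between, open along y. On top a rubber crown pad, 44 mm (x) by 30 mm (y), 106 to 130 mm above the origin: grip it from above across y. Origin centred at the cups' underside
- muff0_crown (a point): Centre of the flat underside of the crown pad, 106 mm above the origin of these ear defenders (the pad's top is 24 mm higher). Hung up, this face rests on top of the rail's tube, with the ear defenders' y along the tube and a cup on either side
- muff1: Ear defenders (None if absent), 0.22 kg, standing band-up in a bin pocket: a rigid upside-down U with the same look half a turn about z. Two cups 58 mm tall, 50 mm deep (y), 120 mm over their outsides (x), a 60 mm clear gap between, open along y. On top a rubber crown pad, 44 mm (x) by 30 mm (y), 106 to 130 mm above the origin: grip it from above across y. Origin centred at the cups' underside
- muff1_crown (a point): Centre of the flat underside of the crown pad, 106 mm above the origin of these ear defenders (the pad's top is 24 mm higher). Hung up, this face rests on top of the rail's tube, with the ear defenders' y along the tube and a cup on either side
- muff2: Ear defenders (None if absent), 0.22 kg, standing band-up in a bin pocket: a rigid upside-down U with the same look half a turn about z. Two cups 58 mm tall, 50 mm deep (y), 120 mm over their outsides (x), a 60 mm clear gap between, open along y. On top a rubber crown pad, 44 mm (x) by 30 mm (y), 106 to 130 mm above the origin: grip it from above across y. Origin centred at the cups' underside
- muff2_crown (a point): Centre of the flat underside of the crown pad, 106 mm above the origin of these ear defenders (the pad's top is 24 mm higher). Hung up, this face rests on top of the rail's tube, with the ear defenders' y along the tube and a cup on either side
- muff3: Ear defenders (None if absent), 0.22 kg, standing band-up in a bin pocket: a rigid upside-down U with the same look half a turn about z. Two cups 58 mm tall, 50 mm deep (y), 120 mm over their outsides (x), a 60 mm clear gap between, open along y. On top a rubber crown pad, 44 mm (x) by 30 mm (y), 106 to 130 mm above the origin: grip it from above across y. Origin centred at the cups' underside
- muff3_crown (a point): Centre of the flat underside of the crown pad, 106 mm above the origin of these ear defenders (the pad's top is 24 mm higher). Hung up, this face rests on top of the rail's tube, with the ear defenders' y along the tube and a cup on either side
- mat: Thin black rubber mat, fixed, 190 x 110 mm, 2 mm thick, long side along its x: the reader's place. Origin under its centre
- reader: Handheld tag reader, loose, 0.3 kg: a grey block 150 mm long (x), 68 mm wide (y), 44 mm high, with a black grip block on top (70 mm along x, 28 mm wide along y, 44 to 84 mm above the origin): grip it from above across y. Origin at the centre of its underside; the window at its +x end looks along +x. It always reads, no trigger
- reader_window (a point): Centre of the reader's window, 75 mm ahead (+x) of the reader's origin and 22 mm above its underside
- tag_stand: Loose tag stand, about 0.8 kg: a steel foot 90 x 90 x 16 mm carrying a post and an upright white square plate 70 x 70 mm, whose front looks along the stand's -x. Origin under the foot's centre; top of the plate 150 mm above the bench
- tag (a point): Centre of the tag plate's front face, 115 mm above the bench, straight over the stand's origin; axes as the stand's (the plate looks to -x). To read it the held, still window must look straight at it: reader x along stand x within 0.2 rad, window 30 to 120 mm in front, within 20 mm sideways and in height
- mask_case: Bystander: white mask case, 100 x 190 x 75 mm high; origin under its centre; to be left alone
- tumbler: Bystander: smoky glass tumbler, 76 mm wide, 100 mm high; origin under its centre; to be left alone
- carabiner: Bystander: steel carabiner lying flat, 120 x 58 mm, 10 mm high; origin under its centre; to be left alone
- lantern: Bystander: small grey lantern, 90 mm wide, 165 mm high with its bail; origin under its centre; to be left alone
- sunscreen: Bystander: white bottle, 52 mm wide, 150 mm high; origin under its centre; to be left alone
Things that resemble listed ones, but are neither listed nor needed, are in the scene too. What is shaped like the reader but purple is not meant.

How it is judged:
On the way, in this order (a step that is already met when the one before it is completed fails the run):
1. every pair of ear defenders that is there hangs over the rail, let go (x of muff0_crown in the frame of rail_top between -0.025 and 0.025 m and y of muff0_crown in the frame of rail_top between -0.15 and 0.15 m and z of muff0_crown in the frame of rail_top between -0.012 and 0.012 m and angle between each of muff0, muff1, muff2, muff3's own z axis and vertical below 0.3 rad and angle between the y axis of each of muff0, muff1, muff2, muff3 and the y axis of rail, either way round below 0.4 rad and contact force between each of muff0, muff1, muff2, muff3 and rail above 0.5 N and contact force between each of muff0, muff1, muff2, muff3 and the fingers below 0.1 N and linear speed of each of muff0, muff1, muff2, muff3 below 0.05 m/s and x of muff1_crown in the frame of rail_top between -0.025 and 0.025 m and y of muff1_crown in the frame of rail_top between -0.15 and 0.15 m and z of muff1_crown in the frame of rail_top between -0.012 and 0.012 m and x of muff2_crown in the frame of rail_top between -0.025 and 0.025 m and y of muff2_crown in the frame of rail_top between -0.15 and 0.15 m and z of muff2_crown in the frame of rail_top between -0.012 and 0.012 m and x of muff3_crown in the frame of rail_top between -0.025 and 0.025 m and y of muff3_crown in the frame of rail_top between -0.15 and 0.15 m and z of muff3_crown in the frame of rail_top between -0.012 and 0.012 m), for 0.3 s.
2. the held reader's window looks squarely at the tag plate from 3 to 12 cm, steady for a second (x of reader_window in the frame of tag between -0.12 and -0.03 m and y of reader_window in the frame of tag between -0.02 and 0.02 m and z of reader_window in the frame of tag between -0.02 and 0.02 m and angle between the x axis of reader and the x axis of tag_stand, either way round below 0.2 rad and linear speed of reader below 0.03 m/s and contact force between reader and the fingers above 1 N), for 1 s.
At the end, for the whole second after the job is handed in: Every pair present hangs let go over the tube: crown within 12 mm of its top, 25 mm of its centre line, 150 mm of its middle, lean < 0.3, yaw within 0.4 rad. Reader at rest, upright, within 30 mm of the mat's centre and 0.3 rad of its length. Tag stand upright (all of step 1 and horizontal distance between reader and mat below 0.03 m and angle between the x axis of reader and the x axis of mat, either way round below 0.3 rad and angle between each of reader, tag_stand's own z axis and vertical below 0.1 rad and height (world z) of reader below 0.008 m and linear speed of reader below 0.02 m/s); the robot touches nothing.
It fails at once if a bystander (mask case, tumbler, carabiner, lantern, bottle) is shifted by more than 3 cm (distance of any of mask_case, tumbler, carabiner, lantern, sunscreen from where it was at the start of the episode above 0.03 m).
Of muff0, muff1, muff2, muff3 only 3 to 4 are there at a start; the rules pass over those that are not, and their reading is None.
At some moment in a run one of reader, tag_stand may be knocked a few centimetres aside while the robot is not near it.
It also fails if it takes over 210 s, if anything falls off the work surface, if the arm or the gripper's body presses on something with over 40 N, if the wrist force passes 120 N, or if a joint passes its speed limit or range.

## Robot

A 6-joint arm with a two-finger parallel gripper is mounted at the origin on the work surface. World frame = base frame: x ahead of the robot, y to its left, z up, the work surface at z = 0. Lengths are in m, angles in rad, forces in N, time in s.
With the tool pointing down it reaches from about 0.35 to 0.85 m from the base axis. Payload 8.1 kg.
Tool frame: the origin (TCP) lies between the finger pads; the fingertips stand 25 mm ahead of it and the grasp point (between the pads) lies 6 mm ahead of it; z points along the fingers, y is the line along which they close (so a half turn about z gives the same grasp; the last joint's range is limited). The gripper opens to 93 mm and grips with 3 to 60 N. Pads are 15 mm wide; open, the fingers measure 128 mm over their backs; the gripper's body (75 mm by 188 mm) begins 65 mm behind the grasp point.
Start: joints at [-1.359, 0.13, 1.488, -0, 1.523, -0.085], TCP at [0.175, -0.574, 0.244] pointing down, gripper open.
Joint ranges: [-2.96, 2.96], [-0.89, 2.26], [0.02, 2.5], [-1.34, 4.48], [0, 2.73], [-2.66, 2.66]. Speed limits (rad/s): [2.39, 2.39, 2.79, 3.14, 3.14, 3.14].

## Interface

Orientations are given as a rotation vector (axis times angle).
In Python, from plant import robot gives the robot as it stands.
- The arm moves only by the tool arm_command, never from a script. Its argument "increments" is text: rows parted by semicolons, each of 5 numbers parted by spaces: the closure, from 0 (fully open) to 1 (shut), then the shift along the tool's x, y, z in mm, then the turn about the tool's z in rad. A call has 1 to 5 rows; each row is the pose to reach, as a shift and turn from the pose commanded when the call began, along the tool's axes at that moment; what a row does not reach only later rows make up. A row lasts 1/10 s, in which the tool goes at most 50 mm and 8.59 degrees, less where a joint would pass 70% of its speed; a pose out of reach is approached as far as the arm can. A call with a gripper value outside its range is refused whole. The fingers move at their own pace and stop on an object; "grip_force" is the grip in N (left out, the last holds). Time passes only in rows, so rows that repeat a pose let the fingers close. It gives the time, the measured TCP pose, the force, the opening and the grip force at its end, in the units of the state.
- robot.read_state(): the state, without advancing time (a new reading comes with each control period).
- robot.read_camera(name): name is "side" or "top" or "wrist"; returns the picture (384x512x3 uint8, blue, green, red); there is no depth.
- robot.camera_model(name): a dict with "fx", "fy", "cx", "cy" (pixels), "eye" and "rotation" of the camera in the world. Camera axes: x right, y down, z forward; pixel columns grow to the right and rows downward; lengths in m; the calibration is good to about 2 mm. A picture is of the moment at which its call begins: read the wrist's pose just before it. camera_model takes no time and is no camera call; for the wrist camera it gives the pose at the moment of the call.
- robot.close_job(): hands the job in; it is judged then, once.
The state is a dict: "t": time; "q": joint angles; "dq": joint speeds; "joint_torque": joint torques, N m; "tool_pos": TCP position; "orientation": TCP orientation; "force": force on the tool from outside, world axes, zero at the start; "wrist_torque": the same for the moment, N m; "opening": finger opening in m; "gripper_force": force on a finger pad.
Only numpy, scipy, OpenCV 4.12 (cv2) and the standard library are available. Lean on these libraries where they do the work, as an engineer would, in place of code of your own. Each camera call takes 0.05 s, during which the arm holds its last target. There are 200 camera calls.

## Working session

There is one attempt and no reset: what is moved stays moved. The work goes in short steps, Python scripts to look and compute and a tool call to move; the robot and the scene stay as the last step left them, time stands still between calls to the robot, and variables do not carry over. Pictures are saved under pics/ and viewed, at most 14 in all, crops included, and the job is handed in when it is done.

Besides the shell and the picture viewer there is one more tool, called as name(argument=value, ...) on one line, values as JSON. arm_command: Moves the arm, as the interface text tells. Its arguments: {"type":"object","properties":{"increments":{"type":"string"},"grip_force":{"type":"number"}},"required":["increments"]}

```bash
mkdir -p pics; ls
cat > h.py <<'E'
import numpy as np, cv2, sys
from plant import robot
from scipy.spatial.transform import Rotation as R
def ray(m,u,v):
    d=np.array([(u-m['cx'])/m['fx'],(v-m['cy'])/m['fy'],1.0])
    return np.array(m['eye']),np.array(m['rotation'])@d
def onz(m,u,v,z):
    e,d=ray(m,u,v); return e+d*(z-e[2])/d[2]
def proj(m,p):
    c=np.array(m['rotation']).T@(np.array(p)-np.array(m['eye']))
    return np.array([m['fx']*c[0]/c[2]+m['cx'],m['fy']*c[1]/c[2]+m['cy']])
E
python3 - <<'E'
from h import *
for n in('top','side'):
    cv2.imwrite(f'pics/{n}0.png',cv2.resize(robot.read_camera(n),None,fx=1.5,fy=1.5))
    m=robot.camera_model(n);print(n,{k:np.round(v,4).tolist() for k,v in m.items()})
s=robot.read_state();print(s['tool_pos'],R.from_rotvec(s['orientation']).as_matrix().round(3),s['t'])
E
```

```text
pics
top {'fx': 354.5398, 'fy': 354.5398, 'cx': 248.6371, 'cy': 184.9656, 'eye': [0.3095, 0.0794, 1.1019], 'rotation': [-2.1518, 2.1175, -0.168]}
side {'fx': 409.8556, 'fy': 409.8556, 'cx': 256.7789, 'cy': 189.9371, 'eye': [0.3145, -1.1683, 0.9439], 'rotation': [-2.1481, 0.1483, -0.06]}
[ 0.17537996 -0.57330665  0.24268794] [[ 0.956  0.292 -0.   ]
 [ 0.292 -0.956  0.002]
 [ 0.    -0.002 -1.   ]] 0.1
```

View pics/top0.png

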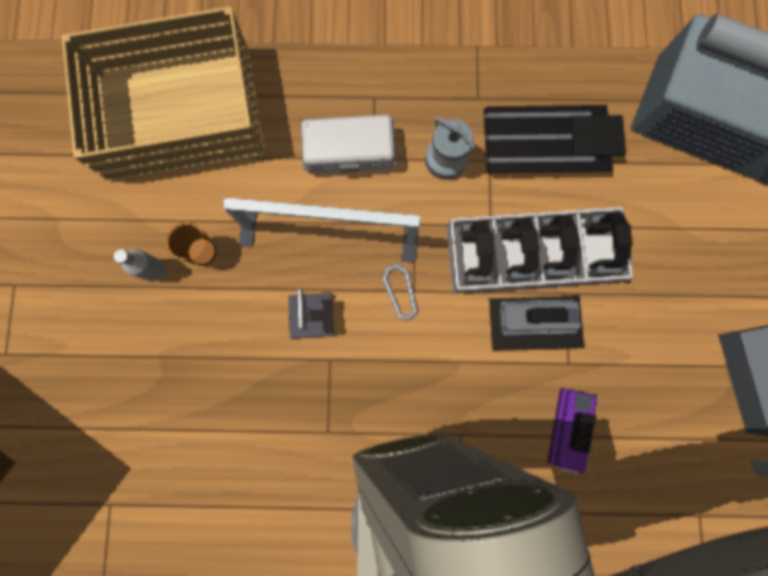

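View pics/side0.png

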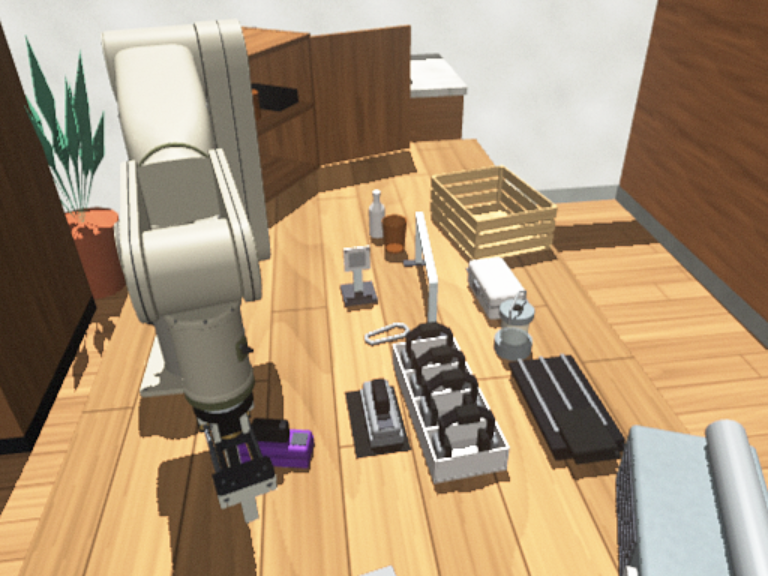

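Top view shows four muffs in the bin at (475,250), (518,247), (558,243) and (610,240), and the rail from (225,205) to (418,222). The stand is at (311,315) and the mat at (537,323).

Things that could be taken for the reader:
- The grey block on the mat at (540,317), which matches the description.
- The purple block at (572,430), which is a decoy.
- The black case at (550,140), which is not it.

Things that could be taken for the bin: the white pocketed one at (540,248), against the wooden crate at (160,90).

Next is one close crop to confirm the choice, plus measurements.

```bash
sed -i "s/np.array(m\['rotation'\])/R.from_rotvec(m['rotation']).as_matrix()/g" h.py
python3 - <<'E'
from h import *
t=robot.read_camera('top');s=robot.read_camera('side')
a=cv2.resize(t[130:240,290:430],(800,629),interpolation=cv2.INTER_CUBIC)[:600]
b=cv2.resize(s[205:325,215:345],(650,600),interpolation=cv2.INTER_CUBIC)
cv2.imwrite('pics/c.png',np.hstack([cv2.resize(a,(420,315)),cv2.resize(b,(341,315))]))
m=robot.camera_model('top')
f=lambda u,v,z:onz(m,u/1.5,v/1.5,z)[:2].round(4).tolist()
print('rail',f(226,205,.165),f(418,221,.165))
print('bin corners top',f(449,219,.06),f(628,208,.06),f(632,280,.06),f(456,290,.06))
print('mat',f(490,300,.002),f(580,296,.002),f(584,347,.002),f(493,350,.002))
print('foot',f(289,294,.016),f(333,293,.016),f(334,335,.016),f(290,339,.016),'plate top',f(300,290,.15),f(301,326,.15))
print('reader',f(502,300,.044),f(580,298,.044),f(581,332,.044),f(503,334,.044))
m=robot.camera_model('wrist');st=robot.read_state();RR=R.from_rotvec(st['orientation']).as_matrix()
print('wrist cam in tool',RR.T@(np.array(m['eye'])-st['tool_pos']),(RR.T@R.from_rotvec(m['rotation']).as_matrix()).round(3),m['fx'])
E
```

```text
rail [0.5925, 0.3561] [0.5678, 0.0052]
bin corners top [0.6019, -0.0657] [0.6304, -0.4281] [0.4828, -0.427] [0.4572, -0.0786]
mat [0.4456, -0.1578] [0.457, -0.3451] [0.3517, -0.3484] [0.3426, -0.162]
foot [0.4497, 0.2586] [0.4532, 0.168] [0.3671, 0.1635] [0.3576, 0.2527] plate top [0.44, 0.2169] [0.3751, 0.2126]
reader [0.4408, -0.1728] [0.4473, -0.3287] [0.3795, -0.3275] [0.3731, -0.1732]
wrist cam in tool [ 0.08139088  0.00042711 -0.14061064] [[ 0.002 -0.955 -0.296]
 [ 1.     0.002 -0.   ]
 [ 0.001 -0.296  0.955]] 345.6084812328145
```

View pics/c.png

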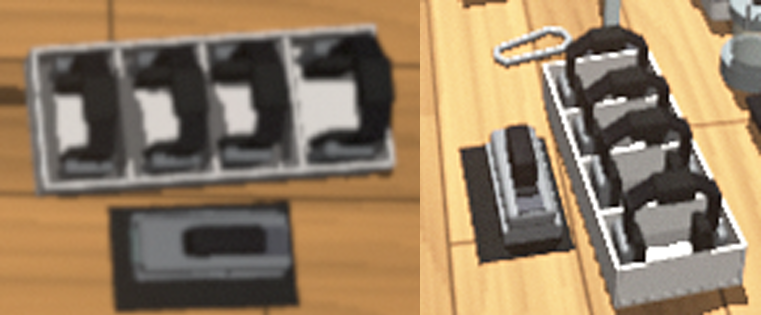

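The crop confirms the grey reader lying on the black mat and four muffs standing in the white bin, gap open along the bin's length. I'll move above the bin for a wrist view.

arm_command(increments="0.4 30 -15 -150 0.15;0.4 80 -40 -157 0.219;0.4 130 -60 -157 0.219;0.4 180 -80 -157 0.219;0.4 225 -100 -157 0.219", grip_force=25)

```text
t: 0.7
tool_pos: [0.3106, -0.4558, 0.3891]
orientation: [3.137, 0.12, 0.002]
force: [0.7, -0.9, -1.5]
opening: 0.0584
gripper_force: 0.0
```

arm_command(increments="0.4 40 -29 0 0;0.4 80 -58 0 0;0.4 120 -87 0 0;0.4 160 -116 0 0;0.4 195 -145 0 0")

```text
t: 1.2
tool_pos: [0.4942, -0.2949, 0.3866]
orientation: [-3.139, -0.123, 0.0]
force: [0.1, -0.6, 0.3]
opening: 0.0555
gripper_force: 0.0
```

arm_command(increments="0.4 35 -20 -10 0;0.4 65 -40 -10 0;0.4 65 -40 -10 0;0.4 65 -40 -10 0")

```text
t: 1.6
tool_pos: [0.5548, -0.2512, 0.3962]
orientation: [-3.139, -0.125, 0.002]
force: [0.2, 0.3, 0.2]
opening: 0.0555
gripper_force: 0.0
```

Run:
```python
from h import *
s=robot.read_state();m=robot.camera_model('wrist')
i=robot.read_camera('wrist');cv2.imwrite('pics/w1raw.png',i);cv2.imwrite('pics/w1.png',cv2.resize(i,None,fx=1.5,fy=1.5))
np.save('w1.npy',m,allow_pickle=True)
print(s['tool_pos'],s['orientation'],s['t'])
```

```text
[ 0.55478735 -0.2511732   0.39621927] [-3.13882210e+00 -1.24968597e-01  1.71047595e-03] 1.6
```

View pics/w1.png

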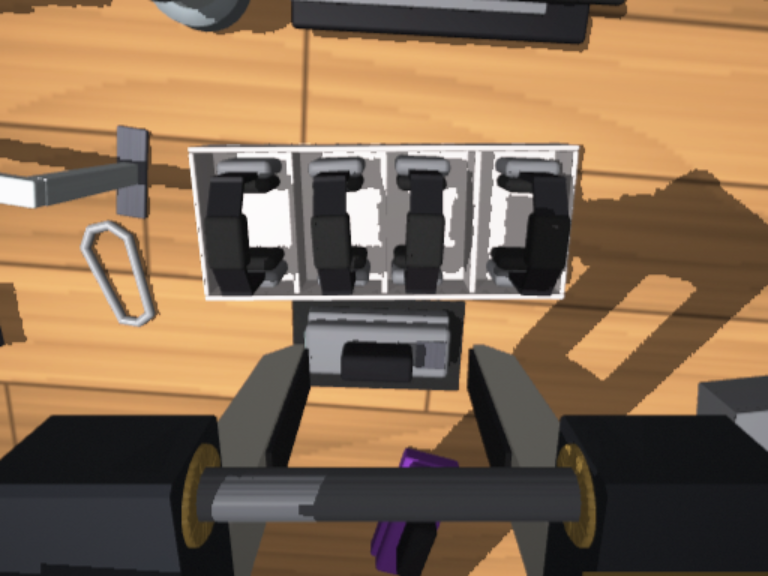

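The view shows the bin spanning (190,148) to (580,298), with crown pads near (227,243), (332,243), (425,240) and (546,240). The grey reader is at (378,345). I'll stretch the contrast to get the pad edges.

Run:
```python
from h import *
i=cv2.imread('pics/w1raw.png');c=i[95:265,120:395].astype(float)
c=255*np.clip(c/110,0,1)**.6
cv2.imwrite('pics/w1c.png',cv2.resize(c.astype(np.uint8),(800,495),interpolation=cv2.INTER_NEAREST))
m=np.load('w1.npy',allow_pickle=True).item()
f=lambda u,v,z:onz(m,u/1.5,v/1.5,z)[:2].round(4).tolist()
print('bin',[f(u,v,.06) for u,v in((190,149),(579,146),(565,298),(207,299))])
for u,v in((227,243),(332,243),(425,240),(546,240)):print(f(u,v,.135))
```

```text
bin [[0.5988, -0.071], [0.6295, -0.416], [0.4872, -0.4297], [0.4579, -0.0829]]
[0.5344, -0.1253]
[0.5412, -0.2083]
[0.5496, -0.2815]
[0.5574, -0.3769]
```

View pics/w1c.png

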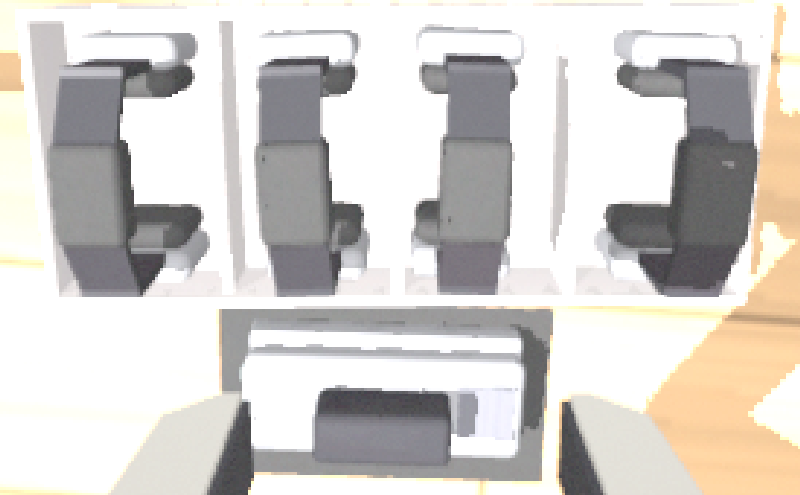

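Run:
```python
from h import *
m=np.load('w1.npy',allow_pickle=True).item()
f=lambda u,v,z=.135:onz(m,u/2.909+120,v/2.909+95,z)[:2]
# quads: TL TR BR BL
Q={'A':((57,143),(126,141),(130,243),(50,243)),'B':((260,142),(325,141),(328,243),(259,243)),'C':((443,139),(510,139),(509,243),(440,243)),'D':((680,143),(755,143),(748,243),(672,243))}
for k,q in Q.items():
    p=np.array([f(*a) for a in q]);c=p.mean(0);d=(p[0]+p[1]-p[2]-p[3])/2;w=(p[0]+p[3]-p[1]-p[2])/2
    print(k,c.round(4),'len',np.linalg.norm(d).round(4),np.linalg.norm(w).round(4),'yaw',np.arctan2(d[1],d[0]).round(3),np.arctan2(-w[0],w[1]).round(3))
```

```text
A [ 0.5351 -0.1252] len 0.0424 0.0305 yaw -0.025 0.095
B [ 0.5419 -0.2075] len 0.0424 0.0274 yaw 0.058 0.089
C [ 0.5485 -0.2818] len 0.0434 0.0278 yaw 0.084 0.081
D [ 0.5556 -0.3788] len 0.0417 0.0308 yaw 0.1 0.081
```

arm_command(increments="0.4 -5 -45 20 0;0.4 -10 -90 40 0;0.4 -10 -127 70 0;0.4 -10 -127 115 0;0.4 -10 -127 160 0")

```text
t: 2.15
tool_pos: [0.5342, -0.1262, 0.2366]
orientation: [3.138, 0.122, 0.004]
force: [1.1, -1.2, 0.7]
opening: 0.0557
gripper_force: 0.0
```

arm_command(increments="0.4 0 0 30 0;0.4 0 0 60 0;0.4 0 0 85 0;0.4 0 0 96 0;0.4 0 0 96 0")

```text
t: 2.65
tool_pos: [0.5329, -0.1265, 0.1392]
orientation: [-3.138, -0.12, 0.005]
force: [-0.4, -0.1, 0.4]
opening: 0.056
gripper_force: 0.0
```

Run:
```python
from h import *
i=robot.read_camera('top');m=robot.camera_model('top')
cv2.imwrite('pics/topraw.png',i)
c=i[110:190,130:300]
h=cv2.cvtColor(c,cv2.COLOR_BGR2HSV)
mk=((h[...,1]<60)&(h[...,2]>170)).astype(np.uint8)
n,l,st,ce=cv2.connectedComponentsWithStats(mk)
for k in range(1,n):
    if st[k,4]>60:
        ys,xs=np.where(l==k);p=np.c_[xs,ys].astype(np.float32)+[130,110]
        r=cv2.minAreaRect(p.astype(np.float32));print(r,st[k])
        b=cv2.boxPoints(r);print([onz(m,u,v,.165)[:2].round(4).tolist() for u,v in b], onz(m,*r[0],.165))
```

```text
((213.94650268554688, 140.57968139648438), (130.7364959716797, 6.801851749420166), 5.273896217346191) [ 19  22 131  18 881]
[[0.5888, 0.3617], [0.6081, 0.3611], [0.5794, 0.0034], [0.5604, 0.005]] [0.58409982 0.18216819 0.165     ]
```

arm_command(increments="1 0 0 0 0;1 0 0 0 0;1 0 0 0 0;1 0 0 0 0;1 0 0 0 0", grip_force=25)

```text
t: 3.2
tool_pos: [0.5352, -0.1258, 0.1417]
orientation: [3.139, 0.123, 0.002]
force: [0.1, 1.6, 5.0]
opening: 0.03
gripper_force: 24.9
```

arm_command(increments="1 0 0 -20 0;1 0 0 -60 0;1 0 0 -105 0;1 0 0 -150 0;1 0 0 -195 0")

```text
t: 3.7
tool_pos: [0.5341, -0.1258, 0.337]
orientation: [-3.139, -0.122, 0.002]
force: [1.1, 0.3, -1.1]
opening: 0.0301
gripper_force: 24.8
```

arm_command(increments="1 10 -44 -5 0;1 20 -90 -5 0;1 30 -135 -5 0;1 40 -180 -5 0;1 50 -225 -5 0")

```text
t: 4.2
tool_pos: [0.5667, 0.104, 0.3403]
orientation: [3.139, 0.122, -0.001]
force: [0.8, -0.7, -2.5]
opening: 0.0296
gripper_force: 25.0
```

arm_command(increments="1 10 -45 0 0.04;1 20 -90 0 0.08;1 30 -135 0 0.12;1 42 -180 0 0.158;1 42 -197 0 0.158")

```text
t: 4.7
tool_pos: [0.5929, 0.3059, 0.3388]
orientation: [3.139, -0.123, -0.004]
force: [0.5, 0.1, -2.8]
opening: 0.03
gripper_force: 25.0
```

arm_command(increments="1 0 0 0 0;1 0 0 0 0")

```text
t: 4.9
tool_pos: [0.5934, 0.3015, 0.3402]
orientation: [3.138, -0.125, -0.001]
force: [0.3, -0.4, -1.2]
opening: 0.03
gripper_force: 25.0
```

Run:
```python
from h import *
s=robot.read_state()
i=robot.read_camera('wrist');cv2.imwrite('pics/w2.png',i)
m=robot.camera_model('wrist');np.save('w2.npy',m,allow_pickle=True)
print(s['tool_pos'],s['orientation'],s['opening'],proj(m,(.583,.182,.165)),proj(m,(.583-.0144,.182-.179,.165)))
```

```text
[0.59336923 0.30148057 0.34017212] [ 3.13790841e+00 -1.24621196e-01 -1.34638597e-03] 0.030031663792542126 [383.74700952 173.27994995] [573.57259941 173.47759407]
```

View pics/w2.png

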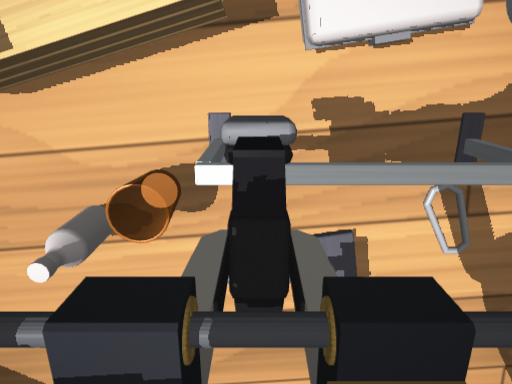

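The rail's tube centre line is at row 174 and its left end at column 195, both matching the projections. The muff straddles the tube line, so I'll lower it.

arm_command(increments="1 0 0 45 0;1 0 0 90 0;1 0 0 120 0;1 0 0 138 0;1 0 0 142 0")

```text
t: 5.45
tool_pos: [0.5923, 0.2994, 0.1958]
orientation: [3.136, -0.129, -0.007]
force: [-0.6, -0.3, -2.0]
opening: 0.0296
gripper_force: 25.0
```

arm_command(increments="1 0 0 2 0;1 0 0 3 0;1 0 0 3 0")

```text
t: 5.75
tool_pos: [0.5944, 0.3019, 0.1977]
orientation: [-3.138, 0.127, -0.004]
force: [-0.0, 0.5, -1.9]
opening: 0.0296
gripper_force: 25.0
```

arm_command(increments="1 0 0 2 0;1 0 0 3 0;1 0 0 3 0")

```text
t: 6.05
tool_pos: [0.5944, 0.3022, 0.1954]
orientation: [-3.138, 0.126, -0.005]
force: [-1.9, -1.5, 5.5]
opening: 0.03
gripper_force: 25.0
```

Contact (+5 N). I'll release and rise.

arm_command(increments="0.4 0 0 0 0;0.4 0 0 0 0;0.4 0 0 0 0;0.4 0 0 0 0")

```text
t: 6.45
tool_pos: [0.5935, 0.302, 0.1927]
orientation: [3.139, -0.126, -0.0]
force: [0.2, 0.3, -1.2]
opening: 0.0544
gripper_force: 0.0
```

arm_command(increments="0.4 0 0 -20 0;0.4 0 0 -60 0;0.4 -10 42 -80 0;0.4 -20 87 -90 -0.08;0.4 -30 132 -90 -0.158")

```text
t: 6.95
tool_pos: [0.5534, 0.172, 0.2852]
orientation: [-3.138, -0.129, -0.006]
force: [0.3, -0.2, -0.1]
opening: 0.0557
gripper_force: 0.0
```

Run:
```python
from h import *
s=robot.read_state();print(s['tool_pos'],s['orientation'],s['opening'])
i=robot.read_camera('wrist');m=robot.camera_model('wrist')
cv2.imwrite('pics/w3.png',i)
print(proj(m,(.5926,.3016,.189)))
```

```text
[0.55342357 0.17195732 0.28524121] [-3.138407   -0.12883541 -0.00615173] 0.05568375786502088
[ 61.74187023 126.63097054]
```

View pics/w3.png

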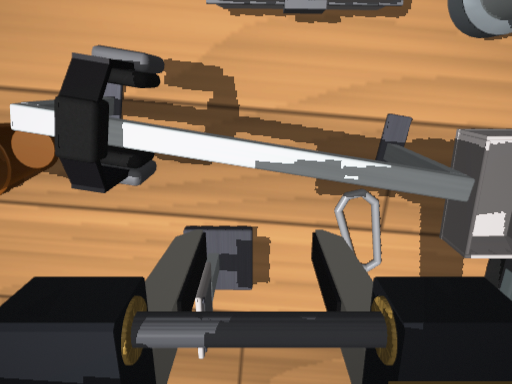

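Muff A hangs over the tube near (85,125), with one cup on each side. Next is B.

arm_command(increments="0.4 -5 45 0 0;0.4 -10 90 0 0;0.4 -15 135 0 0;0.4 -20 180 0 0;0.4 -25 225 0 0")

```text
t: 7.5
tool_pos: [0.5453, -0.0552, 0.2829]
orientation: [3.139, 0.122, 0.0]
force: [0.5, 0.1, -1.0]
opening: 0.0556
gripper_force: 0.0
```

arm_command(increments="0.4 -5 45 0 0;0.4 -10 90 0 0;0.4 -15 130 10 0;0.4 -17 152 50 0;0.4 -17 152 50 0")

```text
t: 8.0
tool_pos: [0.5374, -0.2083, 0.2268]
orientation: [-3.136, -0.116, 0.012]
force: [-1.0, 1.3, -0.8]
opening: 0.056
gripper_force: 0.0
```

Run:
```python
from h import *
s=robot.read_state();RR=R.from_rotvec(s['orientation']).as_matrix()
for p in((.5419,-.2075),(.5485,-.2818)):
  print((RR.T@(np.array([*p,.141])-s['tool_pos'])*1000).round(1),s['tool_pos'],s['orientation'])
```

```text
[ 5.2 -0.1 85.7] [ 0.53738533 -0.20828891  0.22676949] [-3.13608642 -0.11591835  0.01234007]
[ 6.3 74.4 85.5] [ 0.53738533 -0.20828891  0.22676949] [-3.13608642 -0.11591835  0.01234007]
```

arm_command(increments="0.4 4 0 30 0;0.4 4 0 60 0;0.4 4 0 80 0;0.4 4 0 87 0;0.4 4 0 87 0")

```text
t: 8.5
tool_pos: [0.5442, -0.2052, 0.1454]
orientation: [-3.138, -0.123, 0.002]
force: [0.2, -0.1, 0.2]
opening: 0.0561
gripper_force: 0.0
```

arm_command(increments="1 0 0 0 0;1 0 0 0 0;1 0 0 0 0;1 0 0 0 0;1 0 0 0 0")

```text
t: 9.0
tool_pos: [0.545, -0.2062, 0.1469]
orientation: [3.139, 0.122, 0.002]
force: [-0.3, 1.5, 5.5]
opening: 0.03
gripper_force: 24.8
```

arm_command(increments="1 0 0 -20 0;1 0 0 -60 0;1 0 0 -105 0;1 0 0 -150 0;1 0 0 -200 0")

```text
t: 9.5
tool_pos: [0.5436, -0.2058, 0.3462]
orientation: [-3.138, -0.122, 0.004]
force: [1.2, -0.4, -2.6]
opening: 0.0297
gripper_force: 24.7
```

arm_command(increments="1 8 -44 0 0;1 16 -90 0 0;1 24 -135 0 0;1 32 -180 0 0;1 40 -225 0 0")

```text
t: 10.0
tool_pos: [0.5665, 0.023, 0.3453]
orientation: [-3.139, -0.121, 0.001]
force: [-0.0, -0.9, -1.8]
opening: 0.0298
gripper_force: 24.8
```

arm_command(increments="1 8 -45 0 0.04;1 16 -90 0 0.08;1 24 -135 0 0.12;1 36 -180 0 0.158;1 36 -198 0 0.158")

```text
t: 10.5
tool_pos: [0.5869, 0.2255, 0.3444]
orientation: [-3.139, 0.123, 0.003]
force: [0.6, -0.1, -3.1]
opening: 0.0295
gripper_force: 24.9
```

arm_command(increments="1 0 0 0 0;1 0 0 0 0")

```text
t: 10.7
tool_pos: [0.5871, 0.2211, 0.3452]
orientation: [3.138, -0.124, -0.002]
force: [0.1, -0.2, -2.7]
opening: 0.0296
gripper_force: 24.9
```

Run:
```python
from h import *
s=robot.read_state();RR=R.from_rotvec(s['orientation']).as_matrix()
print((RR.T@(np.array([.5862,.2219,.200])-s['tool_pos'])*1000).round(1),s['tool_pos'],s['orientation'],s['opening'])
m=robot.camera_model('wrist')
i=robot.read_camera('wrist');cv2.imwrite('pics/w4.png',i)
print(proj(m,(.5926,.3016,.189)))
```

```text
[ -0.9  -0.9 145.2] [0.58714471 0.22107243 0.34523389] [ 3.13806429e+00 -1.24465199e-01 -1.56254348e-03] 0.02963544877574643
[166.85412144 178.33544235]
```

View pics/w4.png

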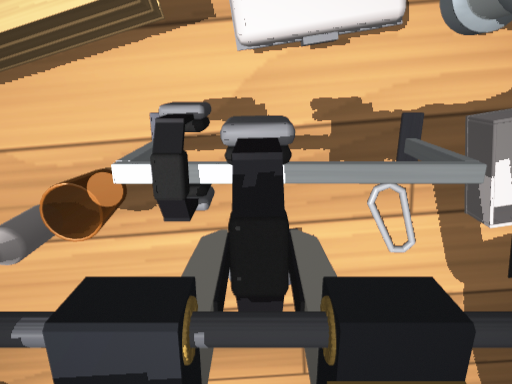

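A hangs at (171,173), as predicted. B is over its slot with clearance, so I'll lower it.

arm_command(increments="1 0 0 45 0;1 0 0 90 0;1 0 0 120 0;1 0 0 138 0;1 0 0 143 0")

```text
t: 11.25
tool_pos: [0.5864, 0.2192, 0.2008]
orientation: [3.137, -0.129, -0.005]
force: [-4.5, -2.2, 7.9]
opening: 0.0296
gripper_force: 25.0
```

arm_command(increments="1 0 0 2 0;1 0 0 4 0;1 0 0 4 0")

```text
t: 11.55
tool_pos: [0.5883, 0.221, 0.2008]
orientation: [-3.139, 0.127, -0.004]
force: [-1.1, -2.0, 2.6]
opening: 0.0298
gripper_force: 25.0
```

arm_command(increments="0.4 0 0 0 0;0.4 0 0 0 0;0.4 0 0 0 0;0.4 0 0 0 0")

```text
t: 11.95
tool_pos: [0.5874, 0.2217, 0.1989]
orientation: [-3.139, 0.126, -0.0]
force: [0.8, -0.4, -0.3]
opening: 0.0549
gripper_force: 0.0
```

arm_command(increments="0.4 0 0 -20 0;0.4 0 0 -60 0;0.4 -10 42 -80 0;0.4 -20 87 -90 -0.08;0.4 -30 132 -90 -0.158")

```text
t: 12.45
tool_pos: [0.5473, 0.0916, 0.2914]
orientation: [-3.139, -0.129, -0.007]
force: [0.6, -0.1, 0.6]
opening: 0.0557
gripper_force: 0.0
```

arm_command(increments="0.4 -5 45 0 0;0.4 -10 90 0 0;0.4 -15 135 0 0;0.4 -20 180 0 0;0.4 -25 225 0 0")

```text
t: 12.95
tool_pos: [0.5392, -0.1356, 0.289]
orientation: [3.139, 0.123, 0.001]
force: [0.7, 0.0, -0.4]
opening: 0.0557
gripper_force: 0.0
```

arm_command(increments="0.4 -2 45 0 0;0.4 -4 90 0 0;0.4 -5 130 0 0;0.4 -5 140 40 0;0.4 -5 140 40 0")

```text
t: 13.45
tool_pos: [0.5427, -0.2743, 0.243]
orientation: [-3.135, -0.118, 0.012]
force: [-1.1, 0.6, -1.0]
opening: 0.0558
gripper_force: 0.0
```

Run:
```python
from h import *
s=robot.read_state();RR=R.from_rotvec(s['orientation']).as_matrix()
print((RR.T@(np.array([.5485,-.2818,.143])-s['tool_pos'])*1000).round(1),s['tool_pos'],s['orientation'],s['t'])
```

```text
[ 5.9  8.4 99.9] [ 0.54272684 -0.27433361  0.24296348] [-3.13458676 -0.11781944  0.01169589] 13.45
```

arm_command(increments="0.4 3 8 35 0;0.4 3 8 70 0;0.4 3 8 95 0;0.4 3 8 104 0;0.4 3 8 104 0")

```text
t: 13.95
tool_pos: [0.5485, -0.2802, 0.1442]
orientation: [-3.137, -0.124, 0.003]
force: [0.4, 0.6, -0.9]
opening: 0.0558
gripper_force: 0.0
```

arm_command(increments="1 0 0 0 0;1 0 0 0 0;1 0 0 0 0;1 0 0 0 0;1 0 0 0 0")

```text
t: 14.45
tool_pos: [0.5496, -0.2819, 0.1462]
orientation: [3.138, 0.122, 0.003]
force: [0.1, 0.6, 5.6]
opening: 0.0303
gripper_force: 24.9
```

arm_command(increments="1 0 0 -20 0;1 0 0 -60 0;1 0 0 -105 0;1 0 0 -150 0;1 0 0 -202 0")

```text
t: 14.95
tool_pos: [0.5482, -0.2813, 0.3453]
orientation: [-3.138, -0.122, 0.003]
force: [0.8, -0.8, -1.6]
opening: 0.0295
gripper_force: 24.8
```

arm_command(increments="1 7 -44 0 0;1 14 -90 0 0;1 21 -135 0 0;1 28 -180 0 0;1 35 -225 0 0")

```text
t: 15.45
tool_pos: [0.566, -0.0529, 0.3445]
orientation: [-3.139, -0.122, 0.001]
force: [1.2, 0.6, -2.4]
opening: 0.0297
gripper_force: 25.0
```

arm_command(increments="1 7 -45 0 0.04;1 14 -90 0 0.08;1 21 -135 0 0.12;1 30 -180 0 0.158;1 30 -195 0 0.158")

```text
t: 15.95
tool_pos: [0.5806, 0.1463, 0.344]
orientation: [-3.138, 0.122, 0.002]
force: [-0.1, -0.4, -2.5]
opening: 0.0297
gripper_force: 25.0
```

arm_command(increments="1 0 0 0 0;1 0 0 0 0")

```text
t: 16.15
tool_pos: [0.581, 0.1415, 0.3445]
orientation: [3.138, -0.125, -0.001]
force: [0.7, -0.3, -2.3]
opening: 0.0294
gripper_force: 25.0
```

Run:
```python
from h import *
s=robot.read_state();RR=R.from_rotvec(s['orientation']).as_matrix()
print((RR.T@(np.array([.5798,.1421,.200])-s['tool_pos'])*1000).round(1),s['tool_pos'],s['orientation'],s['opening'])
```

```text
[ -1.1  -0.6 144.5] [0.58097947 0.14154619 0.34445623] [ 3.13820676e+00 -1.24777379e-01 -1.06684311e-03] 0.02937431686217568
```

arm_command(increments="1 0 0 45 0;1 0 0 90 0;1 0 0 120 0;1 0 0 138 0;1 0 0 142 0")

```text
t: 16.65
tool_pos: [0.5799, 0.1398, 0.2005]
orientation: [3.137, -0.129, -0.006]
force: [0.2, -0.5, -1.5]
opening: 0.0297
gripper_force: 25.0
```

arm_command(increments="1 0 0 2 0;1 0 0 4 0;1 0 0 4 0")

```text
t: 16.95
tool_pos: [0.5819, 0.1418, 0.2002]
orientation: [-3.139, 0.127, -0.003]
force: [0.2, 0.0, -1.8]
opening: 0.0298
gripper_force: 25.0
```

arm_command(increments="1 0 0 2 0;1 0 0 3 0;1 0 0 3 0")

```text
t: 17.25
tool_pos: [0.582, 0.1419, 0.2]
orientation: [3.139, -0.126, 0.006]
force: [-9.4, -3.3, 17.2]
opening: 0.0296
gripper_force: 25.0
```

arm_command(increments="1 0 0 -2 0;0.4 0 0 -2 0;0.4 0 0 -2 0;0.4 0 0 -2 0;0.4 0 0 -2 0")

```text
t: 17.75
tool_pos: [0.581, 0.1423, 0.1976]
orientation: [3.139, -0.126, -0.001]
force: [-0.1, 0.2, 0.2]
opening: 0.0544
gripper_force: 0.0
```

arm_command(increments="0.4 0 0 -20 0;0.4 0 0 -60 0;0.4 -10 42 -80 0;0.4 -20 87 -90 -0.08;0.4 -30 132 -90 -0.158")

```text
t: 18.25
tool_pos: [0.5411, 0.012, 0.2902]
orientation: [3.138, 0.129, 0.006]
force: [0.2, -1.2, 0.3]
opening: 0.056
gripper_force: 0.0
```

arm_command(increments="0.4 -5 45 0 0;0.4 -10 90 0 0;0.4 -15 135 0 0;0.4 -20 180 0 0;0.4 -25 225 0 0")

```text
t: 18.75
tool_pos: [0.5328, -0.215, 0.2878]
orientation: [3.139, 0.122, 0.0]
force: [0.1, -0.3, -0.3]
opening: 0.0557
gripper_force: 0.0
```

arm_command(increments="0.4 -2 45 0 0;0.4 -4 90 0 0;0.4 -5 130 0 0;0.4 -5 160 30 0;0.4 -5 160 40 0")

```text
t: 19.25
tool_pos: [0.5389, -0.3764, 0.2439]
orientation: [-3.138, -0.116, 0.005]
force: [-0.1, 0.8, -0.6]
opening: 0.0557
gripper_force: 0.0
```

Run:
```python
from h import *
s=robot.read_state();RR=R.from_rotvec(s['orientation']).as_matrix()
print((RR.T@(np.array([.5556,-.3788,.143])-s['tool_pos'])*1000).round(1),s['tool_pos'],s['orientation'],s['t'])
```

```text
[ 16.8   3.8 100.9] [ 0.53892358 -0.37635803  0.24392187] [-3.13777841 -0.11613766  0.00528843] 19.25
```

arm_command(increments="0.4 15 2 35 0;0.4 15 2 70 0;0.4 15 2 95 0;0.4 15 2 104 0;0.4 15 2 104 0")

```text
t: 19.75
tool_pos: [0.555, -0.3727, 0.1422]
orientation: [-3.137, -0.123, 0.004]
force: [-1.1, 0.1, 0.3]
opening: 0.0558
gripper_force: 0.0
```

arm_command(increments="1 0 0 0 0;1 0 0 0 0;1 0 0 0 0;1 0 0 0 0;1 0 0 0 0")

```text
t: 20.25
tool_pos: [0.5564, -0.3748, 0.1454]
orientation: [3.137, 0.122, 0.003]
force: [0.2, -1.0, 5.2]
opening: 0.0306
gripper_force: 24.8
```

arm_command(increments="1 0 0 -20 0;1 0 0 -60 0;1 0 0 -105 0;1 0 0 -150 0;1 0 0 -202 0")

```text
t: 20.75
tool_pos: [0.5551, -0.3733, 0.344]
orientation: [-3.137, -0.122, 0.003]
force: [0.5, -0.1, -3.2]
opening: 0.03
gripper_force: 24.7
```

arm_command(increments="1 6 -44 0 0;1 12 -90 0 0;1 18 -135 0 0;1 24 -180 0 0;1 30 -225 0 0")

```text
t: 21.25
tool_pos: [0.5676, -0.1454, 0.3433]
orientation: [-3.139, -0.122, 0.002]
force: [0.9, -0.3, -2.5]
opening: 0.0297
gripper_force: 24.7
```

arm_command(increments="1 5 -45 0 0.04;1 10 -90 0 0.08;1 15 -135 0 0.12;1 23 -180 0 0.158;1 23 -208 0 0.158")

```text
t: 21.75
tool_pos: [0.5745, 0.0651, 0.3432]
orientation: [-3.138, 0.125, 0.002]
force: [0.8, -0.3, -2.3]
opening: 0.03
gripper_force: 24.8
```

arm_command(increments="1 0 0 0 0;1 0 0 0 0")

```text
t: 21.95
tool_pos: [0.5746, 0.0624, 0.3434]
orientation: [3.139, -0.123, -0.002]
force: [-0.3, 0.2, -2.3]
opening: 0.0299
gripper_force: 24.8
```

Run:
```python
from h import *
s=robot.read_state();RR=R.from_rotvec(s['orientation']).as_matrix()
print((RR.T@(np.array([.5734,.0624,.200])-s['tool_pos'])*1000).round(1),s['tool_pos'],s['orientation'],s['opening'])
```

```text
[ -1.1   0.  143.4] [0.57460846 0.062369   0.34335153] [ 3.13881354e+00 -1.23110810e-01 -1.59068102e-03] 0.029928422275096546
```

arm_command(increments="1 0 0 45 0;1 0 0 90 0;1 0 0 120 0;1 0 0 138 0;1 0 0 143 0")

```text
t: 22.45
tool_pos: [0.5736, 0.06, 0.1985]
orientation: [3.138, -0.129, -0.007]
force: [-4.4, -1.2, 6.9]
opening: 0.0299
gripper_force: 24.9
```

arm_command(increments="1 0 0 2 0;1 0 0 3 0;1 0 0 3 0")

```text
t: 22.75
tool_pos: [0.5755, 0.0614, 0.1987]
orientation: [-3.139, 0.127, -0.002]
force: [-0.7, 0.8, -2.6]
opening: 0.0298
gripper_force: 24.9
```

arm_command(increments="1 0 0 2 0;1 0 0 2 0;1 0 0 2 0")

```text
t: 23.05
tool_pos: [0.5759, 0.0614, 0.1983]
orientation: [3.139, -0.126, 0.005]
force: [-3.3, -2.9, 7.6]
opening: 0.0297
gripper_force: 25.0
```

arm_command(increments="1 0 0 -1 0;0.4 0 0 -1 0;0.4 0 0 -1 0;0.4 0 0 -1 0;0.4 0 0 -1 0")

```text
t: 23.55
tool_pos: [0.5749, 0.0619, 0.1967]
orientation: [-3.139, 0.126, 0.0]
force: [0.0, 0.0, 0.7]
opening: 0.0544
gripper_force: 0.0
```

arm_command(increments="0.4 0 0 -20 0;0.4 0 0 -60 0;0.4 -30 35 -80 0;0.4 -55 70 -110 0;0.4 -80 110 -130 0")

```text
t: 24.05
tool_pos: [0.4879, -0.0389, 0.3271]
orientation: [3.139, -0.123, 0.003]
force: [-0.5, -0.7, 1.6]
opening: 0.0558
gripper_force: 0.0
```

arm_command(increments="0.4 -10 45 0 0;0.4 -20 90 0 0;0.4 -25 130 0 0;0.4 -25 170 0 0;0.4 -25 170 0 0")

```text
t: 24.55
tool_pos: [0.4489, -0.2099, 0.325]
orientation: [3.137, -0.133, -0.001]
force: [-0.7, 0.6, -0.8]
opening: 0.0556
gripper_force: 0.0
```

Run:
```python
from h import *
s=robot.read_state();m=robot.camera_model('wrist');np.save('w5.npy',m,allow_pickle=True)
w=robot.read_camera('wrist');t=robot.read_camera('top');cv2.imwrite('pics/t5raw.png',t);cv2.imwrite('pics/w5raw.png',w)
cv2.imwrite('pics/w5.png',np.hstack([cv2.resize(w,(480,360)),cv2.resize(t[110:240,110:290],(320,231)).repeat(1,0) if 0 else cv2.copyMakeBorder(cv2.resize(t[110:240,130:300],(320,245)),0,115,0,0,0)]))
print(s['tool_pos'],s['orientation'],s['t'])
```

```text
[ 0.44887426 -0.20992353  0.32501956] [ 3.13746551e+00 -1.33399607e-01 -9.04403698e-04] 24.55
```

View pics/w5.png

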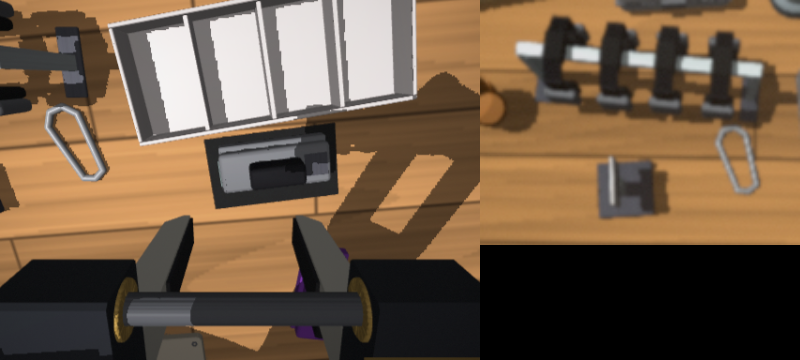

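All four muffs hang in a row over the tube and the bin is empty. The reader is at (275,160) in the left panel. Next is a close look at the reader to find its window end, and at the stand plate.

Run:
```python
from h import *
s=robot.read_camera('side');w=cv2.imread('pics/w5raw.png');cv2.imwrite('pics/s6raw.png',s)
a=cv2.resize(w[125:230,210:370],(480,315),interpolation=cv2.INTER_CUBIC)
b=cv2.resize(s[240:310,225:285],(270,315),interpolation=cv2.INTER_CUBIC)
c=cv2.resize(s[155:210,215:265],(256,281),interpolation=cv2.INTER_CUBIC)
o=np.zeros((600,760,3),np.uint8);o[:315,:480]=a;o[:315,485:755]=b;o[318:599,:256]=c
o[318:599,300:556]=cv2.resize(cv2.imread('pics/t5raw.png')[185:235,185:235],(256,281),interpolation=cv2.INTER_CUBIC)
cv2.imwrite('pics/c6.png',(255*(o/255.)**.6).astype(np.uint8))
```

```text
(no output)
```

View pics/c6.png

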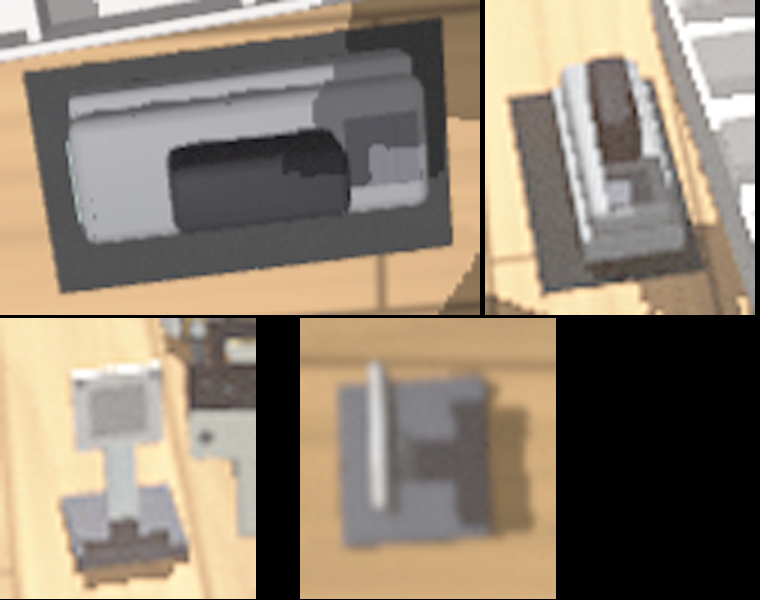

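The teal glass edge is at the reader's +y end (70,180) in the wrist crop, and the display is at the -y end. So the window looks towards +y, and the tag face of the plate looks to -y. Now I'll measure the poses.

Run:
```python
from h import *
m=np.load('w5.npy',allow_pickle=True).item()
f=lambda u,v,z:onz(m,u/3+210,v/3+125,z)[:2]
q=np.array([f(170,165,.086),f(350,140,.086),f(348,212,.086),f(182,232,.086)])
d=q[0]+q[3]-q[1]-q[2];print('grip',q.round(4).tolist(),q.mean(0),'len',np.linalg.norm(d)/2,'yaw(x axis)',np.arctan2(d[1],d[0]))
b=[f(90,243,.046),f(420,205,.046)];d=b[0]-b[1];print('body low edge',b,np.linalg.norm(d),np.arctan2(d[1],d[0]))
mt=np.array([f(25,73,.002),f(442,18,.002),f(452,243,.002),f(62,293,.002)]);d=mt[0]+mt[3]-mt[1]-mt[2];print('mat',mt.mean(0),np.linalg.norm(d)/2,np.arctan2(d[1],d[0]))
t=robot.camera_model('top')
g=lambda u,v,z:onz(t,(u-300)/5.12+185,(v-318)/5.62+185,z)[:2]
ft=np.array([g(340,385,.016),g(490,375,.016),g(492,533,.016),g(343,545,.016)])
d=ft[0]+ft[3]-ft[1]-ft[2];print('foot',ft.round(4).tolist(),ft.mean(0),np.arctan2(d[1],d[0]))
p=np.array([g(374,362,.15),g(381,510,.15)]);print('plate',p,p.mean(0),np.linalg.norm(p[0]-p[1]))
# side view
sm=robot.camera_model('side')
h=lambda x,y,z:proj(sm,(x,y,z)).round(1)
c=ft.mean(0)
print('side pred plate corners', [((h(c[0]+dx,c[1],z)-[215,155])*5.12+[0,318]).round().tolist() for dx in(-.035,.035) for z in(.15,.08)])
```

```text
grip [[0.4224, -0.2181], [0.4264, -0.2866], [0.3978, -0.2851], [0.395, -0.2207]] [ 0.41041496 -0.25258927] len 0.06654147551822431 yaw(x axis) 1.6225854177535297
body low edge [array([ 0.37909035, -0.18116334]), array([ 0.38444814, -0.32282171])] 0.14175965777322694 1.6086002480006858
mat [ 0.39770611 -0.25263903] 0.1879918378009571 1.621612818279248
foot [[0.4468, 0.258], [0.4538, 0.1677], [0.3674, 0.164], [0.3595, 0.2526]] [0.40687184 0.21056155] 1.653881985053571
plate [[0.44136258 0.21841298]
 [0.37021141 0.211985  ]] [0.405787   0.21519899] 0.07144093973479672
side pred plate corners [[68.0, 377.0], [72.0, 455.0], [160.0, 370.0], [162.0, 448.0]]
```

arm_command(increments="0.4 0 0 0 -0.14;0.4 0 0 0 -0.28;0.4 0 0 0 -0.42;0.4 0 0 0 -0.56;0.4 0 0 0 -0.7")

```text
t: 25.2
tool_pos: [0.4505, -0.2043, 0.3254]
orientation: [-2.988, -0.97, -0.001]
force: [0.3, -0.4, 0.1]
opening: 0.056
gripper_force: 0.0
```

arm_command(increments="0.4 0 0 0 -0.14;0.4 0 0 0 -0.28;0.4 0 0 0 -0.42;0.4 0 0 0 -0.56;0.4 0 0 0 -0.7")

```text
t: 25.7
tool_pos: [0.4505, -0.2042, 0.3254]
orientation: [-2.474, -1.936, -0.001]
force: [0.4, 0.0, 0.4]
opening: 0.0559
gripper_force: 0.0
```

arm_command(increments="0.4 0 0 0 -0.14;0.4 0 0 0 -0.28;0.4 0 0 0 -0.3;0.4 0 0 0 -0.3")

```text
t: 26.1
tool_pos: [0.4503, -0.2049, 0.3254]
orientation: [2.168, 2.274, 0.0]
force: [-0.2, -0.7, -0.4]
opening: 0.0556
gripper_force: 0.0
```

Run:
```python
from h import *
s=robot.read_state();RR=R.from_rotvec(s['orientation']).as_matrix()
print((RR.T@(np.array([.4104,-.2526,.072])-s['tool_pos'])*1000).round(1),s['tool_pos'],np.arctan2(RR[1,0],RR[0,0]),s['q'],s['t'])
m=robot.camera_model('wrist');np.save('w7.npy',m,allow_pickle=True)
i=robot.read_camera('wrist');cv2.imwrite('pics/w7.png',i)
```

```text
[-45.8 -42.2 253.4] [ 0.45032443 -0.20489782  0.32537889] 1.6185920273249317 [-5.30826584e-01 -1.76371540e-01  1.64284630e+00  2.09647384e-04
  1.67500622e+00 -5.78600454e-01] 26.1
```

View pics/w7.png

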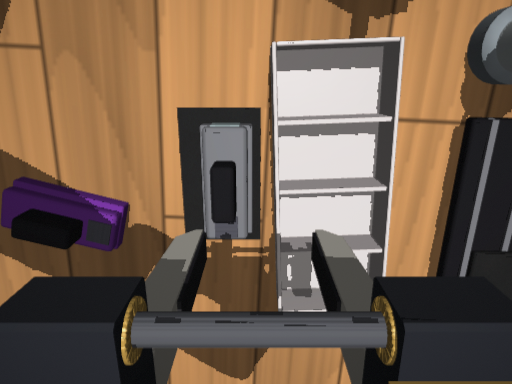

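The window's teal edge is at (226,125), at the +y end, and the grip block is centred near (224,195). The tool is aligned with it.

Run:
```python
from h import *
m=np.load('w7.npy',allow_pickle=True).item()
for u,v,z in((211,222,.086),(237,222,.086),(211,165,.086),(237,165,.086),(224,195,.086),(178,107,.002),(260,108,.002),(262,238,.002),(183,240,.002)):print(u,v,onz(m,u,v,z)[:2].round(4))
```

```text
211 222 [ 0.3963 -0.2841]
237 222 [ 0.4271 -0.2825]
211 165 [ 0.3957 -0.2148]
237 165 [ 0.4249 -0.2133]
224 195 [ 0.411  -0.2496]
178 107 [ 0.3408 -0.1592]
260 108 [ 0.4481 -0.1552]
262 238 [ 0.4605 -0.3412]
183 240 [ 0.3445 -0.3503]
```

arm_command(increments="0.4 -22 -21 0 0;0.4 -44 -42 15 0;0.4 -44 -42 60 0;0.4 -44 -42 105 0;0.4 -44 -42 150 0")

```text
t: 26.65
tool_pos: [0.4102, -0.2521, 0.1742]
orientation: [2.169, 2.27, 0.0]
force: [0.8, -0.3, -0.2]
opening: 0.0559
gripper_force: 0.0
```

Run:
```python
from h import *
s=robot.read_state();RR=R.from_rotvec(s['orientation']).as_matrix()
print((RR.T@(np.array([.411,-.2505,.077])-s['tool_pos'])*1000).round(1),s['tool_pos'])
```

```text
[ 1.6  0.7 97.2] [ 0.41023714 -0.25205355  0.17417538]
```

arm_command(increments="0.4 1 0 40 0;0.4 1 0 75 0;0.4 1 0 92 0;0.4 1 0 97 0;0.4 1 0 97 0")

```text
t: 27.15
tool_pos: [0.4099, -0.2506, 0.078]
orientation: [-2.167, -2.273, 0.0]
force: [-0.4, -0.4, 0.9]
opening: 0.0559
gripper_force: 0.0
```

arm_command(increments="1 0 0 0 0;1 0 0 0 0;1 0 0 0 0;1 0 0 0 0;1 0 0 0 0", grip_force=40)

```text
t: 27.65
tool_pos: [0.4104, -0.2514, 0.079]
orientation: [2.166, 2.274, -0.0]
force: [-1.7, -0.6, 3.4]
opening: 0.0277
gripper_force: 40.0
```

arm_command(increments="1 0 0 -10 0;1 0 0 -30 0;1 0 0 -60 0;1 0 0 -90 0;1 0 0 -110 0")

```text
t: 28.15
tool_pos: [0.4105, -0.2512, 0.1908]
orientation: [2.165, 2.274, 0.0]
force: [0.6, -0.8, -2.5]
opening: 0.0277
gripper_force: 40.0
```

arm_command(increments="1 45 4 0 0;1 90 8 0 -0.01;1 135 12 0 -0.02;1 180 18 10 -0.036;1 215 18 20 -0.036")

```text
t: 28.65
tool_pos: [0.4176, -0.0331, 0.1687]
orientation: [2.124, 2.315, 0.002]
force: [0.8, -0.4, -3.2]
opening: 0.0273
gripper_force: 40.0
```

arm_command(increments="1 0 0 0 0;1 0 0 0 0")

```text
t: 28.85
tool_pos: [0.4171, -0.0347, 0.1682]
orientation: [-2.122, -2.316, 0.001]
force: [1.1, -0.6, -2.9]
opening: 0.0281
gripper_force: 40.0
```

Run:
```python
from h import *
s=robot.read_state();RR=R.from_rotvec(s['orientation']).as_matrix()
print((RR.T@(np.array([.419,.067,.170])-s['tool_pos'])*1000).round(1),s['tool_pos'],np.arctan2(RR[1,0],RR[0,0]),s['t'])
t=robot.read_camera('top');sd=robot.read_camera('side');w=robot.read_camera('wrist')
cv2.imwrite('pics/w8raw.png',w);np.save('w8.npy',robot.camera_model('wrist'),allow_pickle=True)
o=np.zeros((600,760,3),np.uint8)
o[:281,:256]=cv2.resize(t[185:235,185:235],(256,281),interpolation=cv2.INTER_CUBIC)
o[:281,260:516]=cv2.resize(sd[155:210,215:265],(256,281),interpolation=cv2.INTER_CUBIC)
o[285:600,:420]=cv2.resize(w,(420,315))
cv2.imwrite('pics/c8.png',(255*(o/255.)**.7).astype(np.uint8))
a=cv2.imread('pics/t5raw.png').astype(int)[185:235,185:235];print('top diff',np.abs(a-t[185:235,185:235]).mean())
```

```text
[101.2  10.7  -1.8] [ 0.41714903 -0.03472107  0.16819162] 1.6582381090111808 28.85
top diff 1.4494666666666667
```

View pics/c8.png

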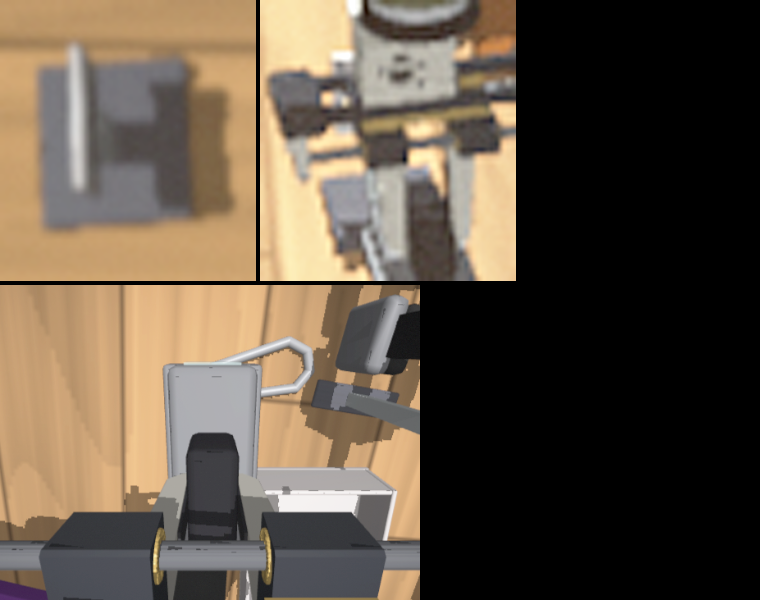

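The stand has not moved (top panel, foot centred near (115,145), same as before), and the reader sits straight in the grip. I'll advance to the reading pose.

arm_command(increments="1 30 4 -2 0;1 55 8 -2 0;1 75 11 -2 0;1 92 11 -2 0;1 101 11 -2 0")

```text
t: 29.5
tool_pos: [0.4203, 0.0662, 0.1706]
orientation: [2.126, 2.313, 0.0]
force: [0.4, 0.2, -4.1]
opening: 0.0274
gripper_force: 40.0
```

arm_command(increments="1 0 0 0 0;1 0 0 0 0;1 0 0 0 0;1 0 0 0 0;1 0 0 0 0")

```text
t: 30.0
tool_pos: [0.42, 0.0657, 0.1703]
orientation: [2.126, 2.313, -0.0]
force: [0.4, -0.1, -3.8]
opening: 0.0279
gripper_force: 40.0
```

Run:
```python
from h import *
s=robot.read_state();RR=R.from_rotvec(s['orientation']).as_matrix()
w=np.array(s['tool_pos'])+RR@[.075,0,.077-.022];n=np.array([-.084,.9965,0]);l=np.array([-.9965,-.084,0])
d=w-[.4065,.212,.115];print('win in tag',d@n,d@l,d[2],s['tool_pos'],np.arctan2(RR[1,0],RR[0,0]))
t=robot.read_camera('top');a=cv2.imread('pics/t5raw.png').astype(int)[185:235,185:225];print('top diff',np.abs(a-t[185:235,185:225]).mean())
```

```text
win in tag -0.07194591372657677 -0.0011916261038095993 0.00031896084846978756 [0.42003563 0.06568198 0.17032656] 1.6549911468252785
top diff 13.9265
```

arm_command(increments="1 0 0 0 0;1 0 0 0 0;1 0 0 0 0;1 0 0 0 0;1 0 0 0 0")

```text
t: 30.55
tool_pos: [0.42, 0.0662, 0.1703]
orientation: [2.125, 2.314, 0.0]
force: [-0.5, -0.6, -3.2]
opening: 0.0279
gripper_force: 40.0
```

arm_command(increments="1 0 0 0 0;1 0 0 0 0;1 0 0 0 0;1 0 0 0 0;1 0 0 0 0")

```text
t: 31.05
tool_pos: [0.42, 0.0662, 0.1703]
orientation: [-2.125, -2.314, 0.0]
force: [-1.1, 0.3, -3.1]
opening: 0.0277
gripper_force: 40.0
```

arm_command(increments="1 0 0 0 0;1 0 0 0 0;1 0 0 0 0;1 0 0 0 0;1 0 0 0 0")

```text
t: 31.55
tool_pos: [0.42, 0.0662, 0.1703]
orientation: [-2.125, -2.314, -0.0]
force: [0.9, -0.6, -3.3]
opening: 0.0276
gripper_force: 40.0
```

arm_command(increments="1 0 0 0 0;1 0 0 0 0;1 0 0 0 0;1 0 0 0 0;1 0 0 0 0")

```text
t: 32.05
tool_pos: [0.4199, 0.0662, 0.1703]
orientation: [-2.125, -2.314, 0.0]
force: [0.2, -0.6, -2.5]
opening: 0.0278
gripper_force: 40.0
```

Run:
```python
from h import *
t=robot.read_camera('top');w=robot.read_camera('wrist')
o=np.zeros((384,512+300,3),np.uint8)[:,:800];o[:,:512]=w;o[:300,512:]=cv2.resize(t[110:250,130:270],(288,300))
cv2.imwrite('pics/c9.png',o)
```

```text
(no output)
```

View pics/c9.png

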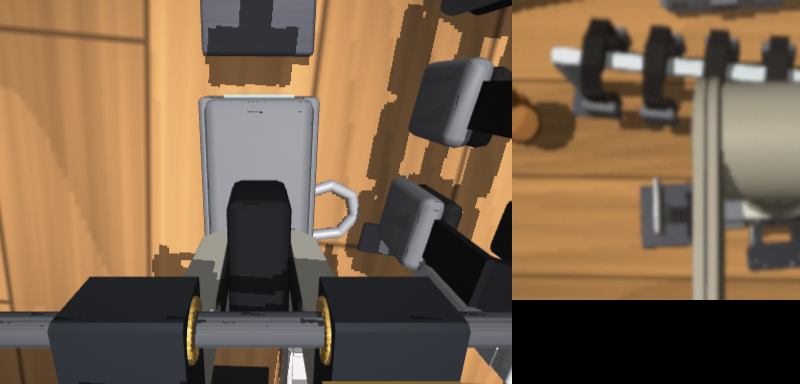

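The window end faces the stand squarely: the foot spans columns 203–314 and the reader 200–318. The muffs are still hanging, so I'll return to the mat.

arm_command(increments="1 -20 0 -10 0;1 -60 -10 -20 0;1 -105 -18 -20 0;1 -150 -25 -20 0;1 -195 -32 -20 0")

```text
t: 32.65
tool_pos: [0.4044, -0.1325, 0.1907]
orientation: [2.124, 2.314, 0.001]
force: [1.4, -1.0, -3.6]
opening: 0.0276
gripper_force: 40.0
```

arm_command(increments="1 -45 -6 0 0.01;1 -85 -12 0 0.025;1 -115 -16 0 0.036;1 -120 -16 0 0.036;1 -120 -16 0 0.036")

```text
t: 33.15
tool_pos: [0.3986, -0.2523, 0.1901]
orientation: [-2.168, -2.273, -0.0]
force: [-0.7, 1.2, -4.1]
opening: 0.0277
gripper_force: 40.0
```

Run:
```python
from h import *
s=robot.read_state();RR=R.from_rotvec(s['orientation']).as_matrix()
print((RR.T@(np.array([.399,-.252,.079])-s['tool_pos'])*1000).round(1),s['tool_pos'],np.arctan2(RR[1,0],RR[0,0]))
```

```text
[  0.2   0.4 111.1] [ 0.39864108 -0.25233438  0.19008539] 1.6179468782976276
```

arm_command(increments="1 0 0 40 0;1 0 0 80 0;1 0 0 98 0;1 0 0 106 0;1 0 0 109 0")

```text
t: 33.65
tool_pos: [0.3989, -0.2505, 0.0808]
orientation: [-2.164, -2.276, -0.0]
force: [0.7, 0.6, -2.4]
opening: 0.0279
gripper_force: 40.0
```

arm_command(increments="1 0 0 1 0;1 0 0 2 0;1 0 0 2 0")

```text
t: 33.95
tool_pos: [0.3997, -0.2522, 0.0805]
orientation: [2.165, 2.274, 0.0]
force: [-0.2, -0.2, -3.4]
opening: 0.0281
gripper_force: 40.0
```

arm_command(increments="1 0 0 1 0;1 0 0 2 0;1 0 0 2 0")

```text
t: 34.25
tool_pos: [0.3997, -0.2527, 0.079]
orientation: [2.165, 2.273, -0.0]
force: [-1.6, -0.3, 7.7]
opening: 0.028
gripper_force: 40.0
```

Contact. Release and lift.

arm_command(increments="0.4 0 0 0 0;0.4 0 0 0 0;0.4 0 0 0 0;0.4 0 0 0 0;0.4 0 0 0 0")

```text
t: 34.75
tool_pos: [0.3988, -0.2517, 0.0771]
orientation: [-2.166, -2.275, -0.0]
force: [-0.7, 0.2, 0.7]
opening: 0.0553
gripper_force: 0.0
```

arm_command(increments="0.4 0 0 -20 0;0.4 0 0 -60 0;0.4 0 0 -105 0;0.4 0 0 -150 0;0.4 0 0 -190 0")

```text
t: 35.25
tool_pos: [0.3989, -0.2517, 0.2697]
orientation: [2.165, 2.274, 0.0]
force: [0.1, -0.3, 0.3]
opening: 0.0557
gripper_force: 0.0
```

arm_command(increments="0.4 -40 0 -10 0;0.4 -60 -10 -20 0;0.4 -60 -10 -20 0;0.4 -60 -10 -20 0")

```text
t: 35.65
tool_pos: [0.3917, -0.3121, 0.2869]
orientation: [-2.167, -2.273, -0.001]
force: [-0.1, 0.3, 0.2]
opening: 0.0556
gripper_force: 0.0
```

Run:
```python
from h import *
t=robot.read_camera('top');w=robot.read_camera('wrist')
o=np.zeros((384,800,3),np.uint8);o[:,:512]=w;o[:216,512:]=cv2.resize(t[60:270,100:380],(288,216))
cv2.imwrite('pics/c10.png',o)
m=robot.camera_model('wrist');print(proj(m,(.3985,-.252,.086)),proj(m,(.3985,-.252,.002)),robot.read_state()['tool_pos'])
```

```text
[270.32800453 107.67662533] [268.23471499 102.86836477] [ 0.3917583  -0.31119458  0.28631468]
```

View pics/c10.png

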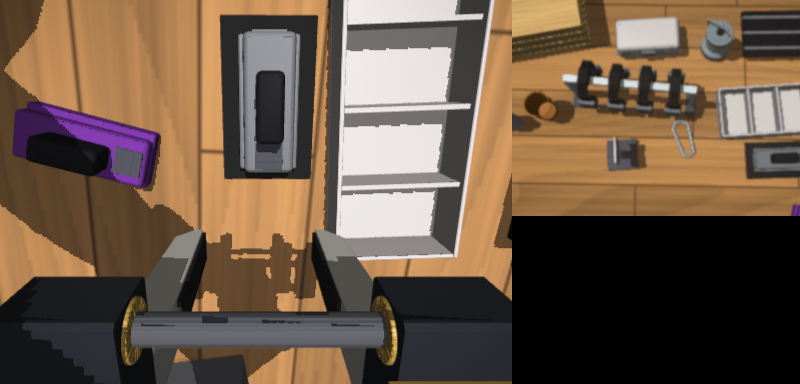

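The reader is centred on its mat and along it, at (268,100). All four muffs hang from the rail, and the stand and bystanders are in place. Handing in.

```bash
python3 -c "
from plant import robot
print(robot.close_job())"
```

```text
the job is handed in; nothing more can be done
None
```

I handed the job in at about 36 s. All four pairs of ear defenders hang let go on the rail, the reader was held about 7 cm from the tag for over 2 s, and it is back centred on its mat; the judge's verdict was not returned.

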